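# Hold a new feed roller ready over its brackets

### The arm

A 6-joint arm with a two-finger parallel gripper is mounted at the origin on the work surface. World frame = base frame: x ahead of the robot, y to its left, z up, the work surface at z = 0. Lengths are in m, angles in rad, forces in N, time in s.
With the tool pointing down it reaches from about 0.375 to 0.9 m from the base axis. Payload 3.1 kg.
Tool frame: the origin (TCP) lies between the finger pads; the fingertips stand 8 mm ahead of it and the grasp point (between the pads) lies 11 mm behind it; z points along the fingers, y is the line along which they close (so a half turn about z gives the same grasp; the last joint's range is limited). The gripper opens to 87 mm and grips with 3 to 60 N. Pads are 19 mm wide; open, the fingers measure 117 mm over their backs; the gripper's body (75 mm by 190 mm) begins 51 mm behind the grasp point.
Start: joints at [0.947, 0.527, 1.433, -0, 1.181, -0.178], TCP at [0.269, 0.564, 0.231] pointing down, gripper open.
Joint ranges: [-3.08, 3.08], [-0.75, 2.2], [0.22, 2.44], [-1.43, 4.57], [0, 2.65], [-2.85, 2.85]. Speed limits (rad/s): [2.79, 2.79, 3.14, 3.14, 3.14, 3.14].

### API

Orientations are given as a unit quaternion [x, y, z, w].
In Python, from rig import robot, vision, job gives the robot as it stands.
- The arm moves only by the shell command python3 -m handwheel 'ROWS' [OPENING] [FORCE]. ROWS is JSON, a list of rows, each a list of 4 numbers: the shift along the tool's x, y, z as a fraction of full scale, then the turn about the tool's z as a fraction of full scale. A call has 1 to 20 rows; each row is the pose to reach, as a shift and turn from the pose commanded when the call began, along the tool's axes at that moment, turning the shorter way round; what a row does not reach only later rows make up. Full scale, the value 1, is 300 mm for a shift and 2 pi rad for a turn. A row lasts 1/12 s, in which the tool goes at most 41.7 mm and 7.16 degrees, less where a joint would pass 70% of its speed; a pose out of reach is approached as far as the arm can. A call with a number of a shift or a turn outside -1 to 1 is refused whole. A call with a gripper value outside its range is refused whole. OPENING is the opening in per cent of the stroke, from 0 (shut) to 100 (fully open), set as the call begins (- or left out, the last holds). The fingers move at their own pace and stop on an object; FORCE is the grip in N (left out, the last holds). Time passes only in rows, so rows that repeat a pose let the fingers close. It gives the time, the measured TCP pose, the force, the opening and the grip force at its end, in the units of the state.
- robot.get_obs(): the state, without advancing time (a new reading comes with each control period).
- vision.camera(name): name is "scene" or "top" or "wrist"; returns a dict with "frame" (420x560x3 uint8, red, green, blue), "K" (3x3 intrinsics, pixels), "k1" (the pictures are not rectified: a ray, as slopes to the right and down, at radius r is drawn at 1 + k1 r^2 times it, then the intrinsics apply), "cam_to_world" (4x4, takes a point from camera to world coordinates); the wrist camera has in their place "hand_eye" (4x4, takes a point from camera to tool coordinates, whose origin is the TCP and whose axes are the flange's). Camera axes: x right, y down, z forward; pixel columns grow to the right and rows downward; lengths in m; the calibration is good to about 2 mm. A picture is of the moment at which its call begins: read the wrist's pose just before it. There is no depth.
- job.hand_in(): hands the job in; it is judged then, once.
Trained networks look in the newest picture that a camera, given by its name, has taken for a name from the list of things; names that differ only in an ending like _2 or _b are one class to them, and where a whole thing is asked for, a point or a joint stands for the part that bears it (a point fixed in the world has none). Each returns a list of dicts, best first, with "conf" (0 to 1); they miss things now and then, are a little off and sometimes report something else, mostly with a low value. They report only what shows in the picture. A call takes as long as a camera call.
- vision.look_for(camera, label): "point" ([row, column] in pixels, amid what is visible of it).
- vision.outline_of(camera, label): "mask" (420x560 bool, what is visible of it) and "point" ([row, column] in pixels, amid what is visible of it).
The state is a dict: "time": time; "q": joint angles; "joint_velocities": joint speeds; "joint_torque": joint torques, N m; "position": TCP position; "tool_rot": TCP orientation; "ft_force": force on the tool from outside, world axes, zero at the start; "moment": the same for the moment, N m; "grip_width": finger opening in m; "grip_force": force on a finger pad.
Only numpy, scipy, OpenCV 4.12 (cv2) and the standard library are available. Lean on these libraries where they do the work, as an engineer would, in place of code of your own. Each camera call takes 0.05 s, during which the arm holds its last target. There are 200 camera calls.

### The job

Pick the feed roller with the orange gear out of the spares tray, carry it over the parcels, and finish by holding it still and level just above the feeder's two open V brackets so that a colleague can slip its drive belt on: the shaft in line with both Vs, the roller midway between the brackets, the gear on the side of the orange drive housing, and about a centimetre of air between the shaft and the bracket tops. Neither the roller nor the robot may touch the feeder, and your program ends while still gripping the roller there: do not set it down or let go. Leave the other spares in the tray, and do not shift the parcels or the check weight.

Things in the scene. Friction and masses are not known exactly. Their poses are not given: they have to be found in the camera images.
- roller_center (a point): The roller to pick: centre of its axis. Black rubber, 36 mm diameter, orange gear at one end, 10 mm steel shaft out of both ends. Its y axis runs along the shaft to the gear end: rubber -45 to +30 mm, gear (34 mm diameter) +30 to +45, shaft tips -70 and +70. It lies on the tray floor, centre 18 mm up; x and z point anywhere round the shaft. 150 to 310 g, balanced here. Grip across the rubber.
- roller_end (a point): tip of the roller's shaft on the gear side, on the axis, 70 mm from the roller's centre. Same axes as the centre point.
- feeder: White feeder deck fixed to the table, 140 (x) by 190 mm (y -75 to +115), 30 mm high, with two steel brackets at y = -58 and +58 mm and an orange drive housing (90 by 40 mm, y +72 to +112, top at 110 mm). Origin at table height midway between the brackets; y runs along the brackets' line to the housing, z up. Wanted: roller centre 115 mm straight above the origin, roller y along feeder y.
- v_drive (a point): Centre of the V's mouth, level with its top, on the bracket beside the orange housing: 100 mm above the table. Each bracket is 10 mm thick (inner faces 106 mm apart), 36 mm wide; the V is 15 mm deep, 23 mm wide at the mouth, 9 mm at the bottom. Between the brackets it is open down to the deck. Axes as the feeder.
- v_plain (a point): The same point of the other bracket, 116 mm from the first, on the side away from the housing.
- tray: grey open spares tray, fixed to the table, outside 292 mm (x) by 252 mm (y) by 45 mm high, walls and floor 6 mm thick. Origin at the centre of its underside, z up. It and the feeder may stand on either side of the parcels.
- plain_center (a point): a second black roller in the tray, same size (36 mm diameter, rubber 90 mm, 140 mm over the shaft) but without a gear: leave it. Centre of its axis, y along the shaft.
- pulley_center (a point): aluminium belt pulley in the tray, 44 mm diameter, 24 mm high, its centre. Leave it.
- bearing_center (a point): green flanged bearing in the tray, foot 42 by 36 mm, 24 mm high, its centre. Leave it.
- bolt_center (a point): steel bolt standing on its head in the tray, head 18 mm diameter, 37 mm high, its middle. Leave it.
- bushing_center (a point): brass bushing in the tray, 18 mm diameter, 22 mm high, its centre. Leave it.
- parcel_a_center (a point): cardboard parcel between tray and feeder, 130 mm (x) by 85 mm (y) by 130 mm high, loose on the table; its centre.
- parcel_b_center (a point): cardboard parcel between tray and feeder, beyond the first, 140 mm (x) by 80 mm (y) by 100 mm high, loose on the table; its centre.
- weight: chromed check weight standing near the parcels, 40 mm diameter, 58 mm high; origin at the centre of its underside.

How it is judged:
On the way:
1. the geared roller is lifted clear of the tray in the gripper (height (world z) of roller_center above 0.1 m and contact force between roller and the fingers above 0.5 N), for 0.2 s.
At the end, for the whole second after the job is handed in: The geared roller is gripped, still, centred on the feeder within 6 mm along and across, in line and level within 0.09 rad, gear to the housing, shaft 3 to 20 mm above the bracket tops, nothing touching the feeder; spares in the tray; parcels and weight moved under 15 mm (x of roller_center in the frame of feeder between -0.006 and 0.006 m and y of roller_center in the frame of feeder between -0.006 and 0.006 m and z of roller_center in the frame of feeder between 0.108 and 0.125 m and angle between the y axis of roller_center and the y axis of feeder, either way round below 0.09 rad and y of roller_end in the frame of feeder above 0.04 m and contact force between roller and the fingers above 0.5 N and contact force between each of roller, the arm, the fingers and feeder below 0.05 N and linear speed of roller below 0.02 m/s and angular speed of roller below 0.2 rad/s and height (world z) of each of plain_center, pulley_center, bearing_center, bolt_center, bushing_center below 0.07 m and horizontal distance between each of plain_center, pulley_center, bearing_center, bolt_center, bushing_center and tray below 0.19 m and distance of each of parcel_a_center, parcel_b_center, weight from where it was at the start of the episode below 0.015 m); the arm keeps its last pose, push and grip.
It fails at once if the roller or the robot touches the feeder (over 1 N) (contact force between any of roller, the arm, the fingers and feeder above 1 N).
It fails at once if a parcel or the check weight is shifted by more than 15 mm (distance of any of parcel_a_center, parcel_b_center, weight from where it was at the start of the episode above 0.015 m).
It fails at once if another spare is taken out of the tray (height (world z) of any of plain_center, pulley_center, bearing_center, bolt_center, bushing_center above 0.1 m or horizontal distance between any of plain_center, pulley_center, bearing_center, bolt_center, bushing_center and tray above 0.2 m).
It also fails if it takes over 51 s, if anything falls off the work surface, if the arm or the gripper's body presses on something with over 40 N, if the wrist force passes 120 N, or if a joint passes its speed limit or range.

## Working session

There is one attempt and no reset: what is moved stays moved. The work goes in short steps, Python scripts to look and compute and a shell command to move; the robot and the scene stay as the last step left them, time stands still between calls to the robot, and variables do not carry over. Pictures are saved under pics/ and viewed, at most 10 in all, crops included, and the job is handed in when it is done.

```bash
ls; mkdir -p pics
cat > h.py <<'E'
import numpy as np, cv2
from rig import robot, vision, job
from scipy.spatial.transform import Rotation as R
def cam(n):
    o=robot.get_obs(); c=vision.camera(n)
    if n=='wrist':
        T=np.eye(4);T[:3,:3]=R.from_quat(o['tool_rot']).as_matrix();T[:3,3]=o['position']
        c['cam_to_world']=T@c['hand_eye']
    return c
def ray(c,p):
    K=np.array(c['K']);d=np.array([c['k1'],0,0,0,0],float)
    s=cv2.undistortPoints(np.array([[[p[1],p[0]]]],float),K,d)[0,0]
    M=np.array(c['cam_to_world']);return M[:3,3],M[:3,:3]@np.array([s[0],s[1],1])
def onz(c,p,z):
    o,d=ray(c,p);return (o+d*(z-o[2])/d[2])
def proj(c,P):
    M=np.linalg.inv(np.array(c['cam_to_world']));q=M[:3,:3]@np.array(P)+M[:3,3]
    s=q[:2]/q[2];s=s*(1+c['k1']*(s@s));K=np.array(c['K']);return np.array([K[1,1]*s[1]+K[1,2],K[0,0]*s[0]+K[0,2]])
def tri(rs):
    A=0;b=0
    for o,d in rs:
        d=d/np.linalg.norm(d);P=np.eye(3)-np.outer(d,d);A=A+P;b=b+P@o
    return np.linalg.solve(A,b)
def save(c,f): cv2.imwrite('pics/'+f,c['frame'][:,:,::-1])
E
cat > a.py <<'E'
from h import *
Z=dict(roller_center=.024,roller_end=.024,v_drive=.1,v_plain=.1,tray=.0,plain_center=.024,pulley_center=.018,bolt_center=.025,bearing_center=.018,bushing_center=.017,parcel_a_center=.065,parcel_b_center=.05,weight=.03,feeder=0)
print(robot.get_obs())
for n in ('scene','top'):
    c=cam(n);save(c,n+'.png');print(n,np.round(np.array(c['cam_to_world'])[:3,3],3))
    for k,z in Z.items():
        for r in vision.look_for(n,k)[:2]: print(k,round(r['conf'],2),np.round(r['point']),np.round(onz(c,r['point'],z),3))
E
python3 a.py
```

```text
pics
{'time': 0.0, 'q': array([ 9.46502068e-01,  5.28440637e-01,  1.43390234e+00, -2.15712813e-05,
        1.18137185e+00, -1.78502613e-01]), 'joint_velocities': array([ 1.94343840e-03, -1.19733805e-03,  6.02503305e-05, -1.27488148e-05,
        1.66680709e-03,  2.40610260e-03]), 'joint_torque': array([ 2.59066073e-04, -4.40037024e+01, -1.76590776e+01,  6.32920861e-02,
        5.82050357e-02, -1.72877708e-04]), 'position': array([0.26904158, 0.56334292, 0.22958728]), 'tool_rot': array([ 2.21050602e-01,  9.75261763e-01, -9.80644630e-04, -4.05392408e-04]), 'ft_force': array([1.11136503, 0.12203445, 0.65047261]), 'moment': array([-0.00668272, -0.01668289,  0.07653737]), 'grip_force': 0.0, 'grip_width': 0.08684829568535798}
scene [ 0.846 -0.598  1.002]
roller_center 0.65 [301. 226.] [ 0.563 -0.252  0.024]
roller_end 0.65 [301. 228.] [ 0.566 -0.25   0.024]
roller_end 0.23 [296. 203.] [ 0.511 -0.266  0.024]
v_drive 0.75 [130. 325.] [0.559 0.24  0.1  ]
v_plain 0.73 [303. 226.] [ 0.585 -0.283  0.1  ]
v_plain 0.56 [136. 326.] [0.571 0.221 0.1  ]
tray 0.65 [297. 205.] [ 0.51  -0.259  0.   ]
pla
[... 601 characters left out ...]
er_end 0.42 [227. 333.] [ 0.494 -0.175  0.024]
v_drive 0.95 [204. 145.] [0.539 0.278 0.1  ]
v_plain 0.96 [205. 147.] [0.537 0.273 0.1  ]
v_plain 0.33 [229. 328.] [ 0.49  -0.152  0.1  ]
tray 0.75 [222. 366.] [ 0.509 -0.264  0.   ]
plain_center 0.71 [247. 363.] [ 0.446 -0.252  0.024]
plain_center 0.31 [149. 266.] [ 0.69  -0.001  0.024]
pulley_center 0.58 [227. 331.] [ 0.494 -0.171  0.018]
bearing_center 0.8 [216. 399.] [ 0.527 -0.344  0.018]
bushing_center 0.56 [264. 405.] [ 0.403 -0.36   0.017]
parcel_a_center 0.6 [220. 266.] [ 0.509 -0.006  0.065]
parcel_b_center 0.77 [148. 266.] [ 0.687 -0.002  0.05 ]
weight 0.52 [265. 278.] [ 0.398 -0.037  0.03 ]
feeder 0.74 [208. 147.] [0.536 0.301 0.   ]
```

```bash
python3 -c "
import cv2
a=cv2.imread('pics/top.png');cv2.imwrite('pics/top2.png',cv2.resize(a[130:300,90:450],(800,378),interpolation=cv2.INTER_CUBIC))"
```

```text
(no output)
```

View pics/top2.png

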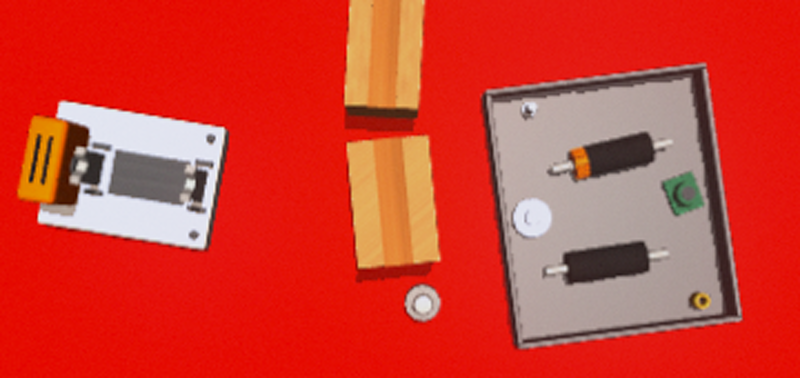

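View pics/scene.png

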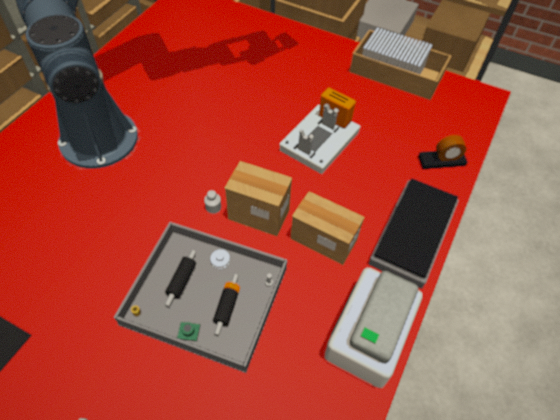

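The top view shows the geared roller (gear tip near px (206,338), plain tip (195,392)) with its gear pointing to +y. The feeder's Vs are near (205,127) and (212,175), with the housing also on the +y side, so only a small turn is needed.

```bash
cat >> h.py <<'E'
def frac(xyz,ang):
    "row fractions to reach TCP xyz with tool y at world angle ang (mod pi)"
    o=robot.get_obs();M=R.from_quat(o['tool_rot']).as_matrix()
    d=M.T@(np.array(xyz)-o['position'])
    y=M.T@np.array([np.cos(ang),np.sin(ang),0]);t=np.arctan2(-y[0],y[1]);t=(t+np.pi/2)%np.pi-np.pi/2
    print('shift frac',np.round(d/.3,4),'turn frac',round(t/2/np.pi,4),'rows shift',round(np.linalg.norm(d)/.0417,1),'turn',round(abs(np.degrees(t))/7.16,1),'pos',np.round(o['position'],4))
E
python3 - <<'E'
from h import *
c=cam('top');print(np.round(cam('wrist')['hand_eye'],3))
g=onz(c,(206.5,338.4),.024);p=onz(c,(194.8,392.4),.024);print('roller',(g+p)/2,g-p,np.linalg.norm(g-p))
g=onz(c,(205,126.9),.1);p=onz(c,(212.4,174.6),.1);print('feeder',(g+p)/2,g-p,np.linalg.norm(g-p))
f=(g+p)/2
a=np.arctan2(*(g-p)[[1,0]])-np.pi/2
M=np.array(cam('wrist')['hand_eye']);print(a)
frac([f[0]-.0,f[1],.36],a)
E
```

```text
[[ 0.    -0.963 -0.27   0.073]
 [ 1.    -0.     0.001 -0.   ]
 [-0.001 -0.27   0.963 -0.154]
 [ 0.     0.     0.     1.   ]]
roller [ 0.56321763 -0.25680764  0.024     ] [-0.0324923   0.13703982  0.        ] 0.14083913968750447
feeder [0.5285452  0.26394328 0.1       ] [0.01511773 0.11050144 0.        ] 0.11153077431741772
-0.1359661616652239
shift frac [-1.2104 -0.5298 -0.4315] turn frac 0.2007 rows shift 10.0 turn 10.1 pos [0.2694 0.5639 0.2306]
```

```bash
python3 -m handwheel '[[-0.1,-0.05,-0.2,0.02],[-0.2,-0.1,-0.3,0.04],[-0.3,-0.15,-0.4,0.06],[-0.4,-0.2,-0.43,0.08],[-0.5,-0.25,-0.43,0.1],[-0.6,-0.3,-0.43,0.12],[-0.7,-0.35,-0.43,0.14],[-0.8,-0.4,-0.43,0.16],[-0.9,-0.45,-0.43,0.18],[-1,-0.5,-0.43,0.2],[-1,-0.53,-0.43,0.2],[-1,-0.53,-0.43,0.2]]' 100
python3 - <<'E'
from h import *
frac([.5285,.264,.36],-.136)
E
```

```text
time: 2.65
position: [0.4718, 0.2889, 0.3594]
tool_rot: [0.753, 0.658, -0.001, -0.0]
ft_force: [0.1, 0.2, -0.6]
grip_width: 0.0871
grip_force: 0.0
shift frac [-0.057   0.1983 -0.0022] turn frac 0.0002 rows shift 1.5 turn 0.0 pos [0.4718 0.2889 0.3594]
```

```bash
python3 -m handwheel '[[-0.03,0.1,0,0],[-0.057,0.2,0,0],[-0.057,0.2,0,0],[-0.057,0.2,0,0],[-0.057,0.2,0,0]]' >/dev/null
python3 - <<'E'
from h import *
c=cam('wrist');save(c,'w1.png')
np.save('w1.npy',c['cam_to_world'])
for k,z in (('v_drive',.1),('v_plain',.1),('feeder',.03)):
    for r in vision.look_for('wrist',k)[:3]: print(k,round(r['conf'],2),np.round(r['point']),np.round(onz(c,r['point'],z),4))
a=cv2.resize(c['frame'][:,:,::-1],(800,600),interpolation=cv2.INTER_CUBIC);cv2.imwrite('pics/w1b.png',a)
E
```

```text
v_drive 0.74 [152. 287.] [0.5356 0.2999 0.1   ]
v_plain 0.76 [153. 285.] [0.5329 0.299  0.1   ]
v_plain 0.63 [335. 238.] [0.4243 0.0297 0.1   ]
feeder 0.69 [152. 286.] [0.5351 0.2936 0.03  ]
```

View pics/w1b.png

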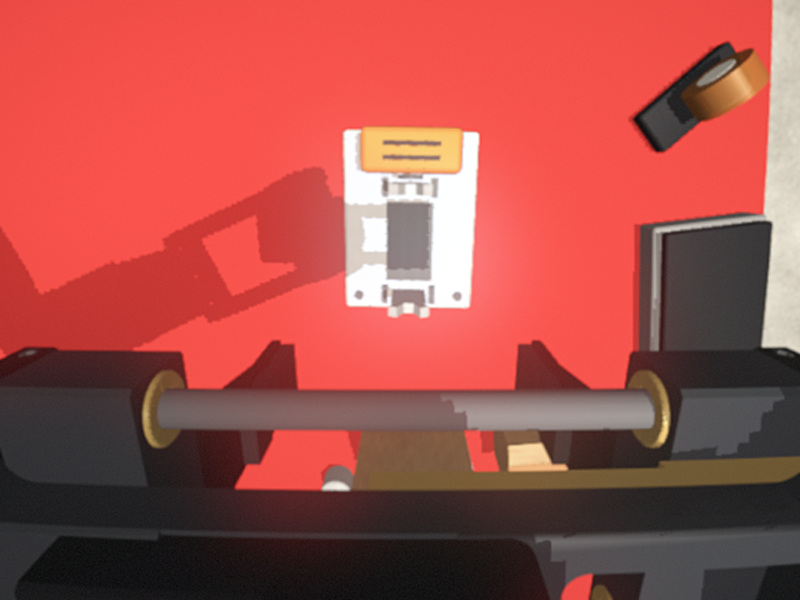

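```bash
python3 -c "
import cv2
a=cv2.imread('pics/w1.png');cv2.imwrite('pics/w1c.png',cv2.resize(a[80:228,230:345],None,fx=4,fy=4,interpolation=cv2.INTER_CUBIC))"
```

```text
(no output)
```

View pics/w1c.png

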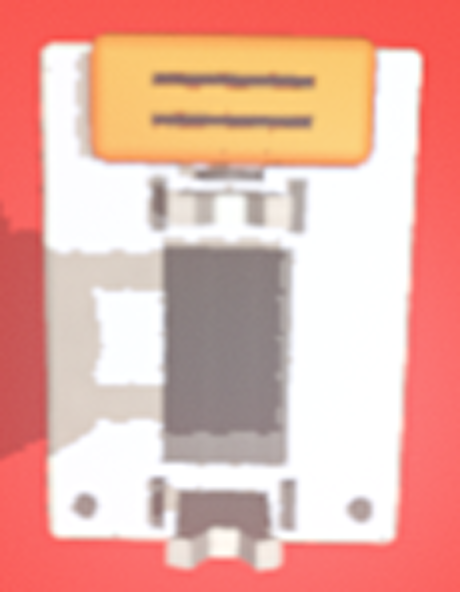

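The wrist view shows the feeder clearly: deck corners, housing top and both bracket tops. I'll fit (x, y, yaw) to these points.

```bash
cat > fit.py <<'E'
from h import *
from scipy.optimize import least_squares
c=vision.camera('wrist');c['cam_to_world']=np.load('w1.npy')
pts=[((-70,115,30),(42,43)),((70,115,30),(420,50)),((70,-75,30),(395,543)),((-70,-75,30),(52,537)),
((-45,112,110),(95,37)),((45,112,110),(374,40)),((45,72,110),(372,163)),((-45,72,110),(92,163)),((0,58,100),(229,210)),((0,-58,100),(224,553))]
L=np.array([p[0] for p in pts])/1e3;px=np.array([[80+p[1][1]/4,230+p[1][0]/4] for p in pts])
def W(v): 
    C,S=np.cos(v[2]),np.sin(v[2]);return np.c_[v[0]+C*L[:,0]-S*L[:,1],v[1]+S*L[:,0]+C*L[:,1],L[:,2]]
f=lambda v:(np.array([proj(c,w) for w in W(v)])-px).ravel()
s=least_squares(f,[.53,.26,-.13],loss='soft_l1');print(np.round(s.x,4));print(np.round(f(s.x).reshape(-1,2),1).tolist())
t=cam('top')
for l,p in (((0,58,100),(205,126.9)),((0,-58,100),(212.4,174.6))):
    L=np.array([l])/1e3;print('top V', proj(t,W(s.x)[0]),p)
E
python3 fit.py; python3 -c "
from h import *
frac([.5632,-.2568-.10,.33],.2328)"
```

```text
[ 0.5316  0.2666 -0.144 ]
[[-0.1, -0.6], [-0.4, 0.6], [0.3, 0.3], [0.6, -0.6], [-1.8, -2.3], [-1.4, 1.8], [1.5, 0.9], [0.4, -1.3], [0.3, 0.3], [0.4, 0.1]]
top V [203.30787307 124.85155596] (205, 126.9)
top V [211.40193177 174.40172128] (212.4, 174.6)
shift frac [-2.0461  0.3863  0.099 ] turn frac -0.0578 rows shift 15.0 turn 2.9 pos [0.5281 0.2669 0.3598]
```

```bash
python3 -m handwheel '[[-0.13,0.04,0,-0.01],[-0.26,0.08,0,-0.02],[-0.39,0.12,0,-0.03],[-0.52,0.16,0,-0.04],[-0.65,0.2,0,-0.05],[-0.78,0.24,0,-0.058],[-0.91,0.27,0,-0.058],[-1,0.3,0,-0.058],[-1,0.3,0,-0.058]]' >/dev/null
python3 -c "
from h import *
frac([.5632,-.2568,.33],.2328)"
```

```text
shift frac [-0.6637 -0.2098  0.1005] turn frac -0.0009 rows shift 5.1 turn 0.0 pos [ 0.5797 -0.0485  0.3595]
```

```bash
python3 -m handwheel '[[-0.13,-0.04,0,0],[-0.26,-0.08,0.02,0],[-0.39,-0.12,0.05,0],[-0.52,-0.16,0.08,0],[-0.66,-0.21,0.1,0],[-0.66,-0.21,0.1,0],[-0.66,-0.21,0.1,0],[-0.66,-0.21,0.1,0],[-0.66,-0.21,0.1,0]]' >/dev/null
python3 - <<'E'
from h import *
c=cam('wrist');save(c,'w2.png')
np.save('w2.npy',c['cam_to_world'])
g=proj(c,[.563,-.257,.024]);print(g)
for k in ('roller_center','roller_end'):
    for r in vision.look_for('wrist',k)[:2]: print(k,round(r['conf'],2),np.round(r['point']),np.round(onz(c,r['point'],.024),4))
r0,c0=int(g[0])-55,int(g[1])-70;print(r0,c0)
cv2.imwrite('pics/w2c.png',cv2.resize(c['frame'][r0:r0+110,c0:c0+140,::-1],None,fx=5,fy=5,interpolation=cv2.INTER_CUBIC))
E
```

```text
[177.10790301 281.79009027]
roller_center 0.68 [178. 284.] [ 0.5667 -0.2569  0.024 ]
122 211
```

View pics/w2c.png

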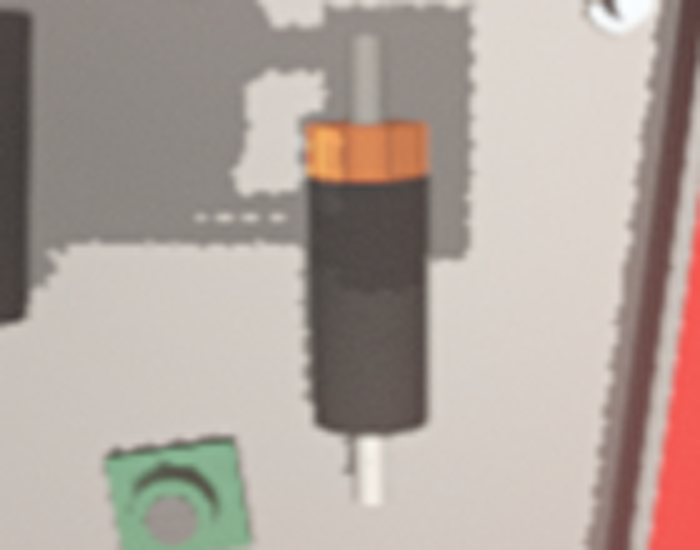

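The crop shows the shaft tips at (366,35) on the gear end and (370,506) on the plain end.

Run:
```python
from h import *
c=vision.camera('wrist');c['cam_to_world']=np.load('w2.npy')
P=lambda x,y:onz(c,(122+y/5,211+x/5),.024)
g,p=P(366,35),P(370,506);d=g-p;print((g+p)/2,np.linalg.norm(d))
a=np.arctan2(d[1],d[0])-np.pi/2;print(a);m=(g+p)/2
frac([m[0],m[1],.017],a); frac([m[0],m[1],.08],a)
```

```text
[ 0.56736964 -0.25720886  0.024     ] 0.14182646683322786
0.24363568372321254
shift frac [-0.0308  0.0054  1.0437] turn frac -0.0014 rows shift 7.5 turn 0.1 pos [ 0.5634 -0.2486  0.3301]
shift frac [-0.0308  0.0055  0.8337] turn frac -0.0014 rows shift 6.0 turn 0.1 pos [ 0.5634 -0.2486  0.3301]
```

```bash
python3 -m handwheel '[[-0.03,0.0055,0.12,-0.0015],[-0.03,0.0055,0.25,-0.0015],[-0.03,0.0055,0.38,-0.0015],[-0.03,0.0055,0.5,-0.0015],[-0.03,0.0055,0.62,-0.0015],[-0.03,0.0055,0.75,-0.0015],[-0.03,0.0055,0.83,-0.0015],[-0.03,0.0055,0.83,-0.0015],[-0.03,0.0055,0.83,-0.0015],[-0.03,0.0055,0.83,-0.0015]]' 80 >/dev/null
python3 -c "
from h import *
frac([.5674,-.2572,.018],.2436)"
```

```text
shift frac [ 0.0066 -0.0016  0.2142] turn frac -0.0001 rows shift 1.5 turn 0.0 pos [ 0.5682 -0.2589  0.0823]
```

```bash
python3 -m handwheel '[[0.006,0,0.06,0],[0.006,0,0.12,0],[0.006,0,0.17,0],[0.006,0,0.2,0],[0.006,0,0.214,0],[0.006,0,0.214,0],[0.006,0,0.214,0],[0.006,0,0.214,0]]' && python3 -m handwheel '[[0,0,0,0],[0,0,0,0],[0,0,0,0],[0,0,0,0],[0,0,0,0],[0,0,0,0],[0,0,0,0],[0,0,0,0],[0,0,0,0],[0,0,0,0],[0,0,0,0],[0,0,0,0]]' 0 30
```

```text
time: 6.57
position: [0.5672, -0.2574, 0.0177]
tool_rot: [0.616, 0.787, 0.0, 0.001]
ft_force: [0.3, -0.3, 0.7]
grip_width: 0.0695
grip_force: 0.0
time: 7.57
position: [0.5662, -0.2568, 0.0163]
tool_rot: [0.616, 0.787, -0.0, -0.0]
ft_force: [0.2, -0.1, 0.8]
grip_width: 0.0353
grip_force: 30.0
```

```bash
python3 -m handwheel '[[0,0,-0.03,0],[0,0,-0.08,0],[0,0,-0.16,0],[0,0,-0.25,0],[0,0,-0.35,0],[0,0,-0.45,0],[0,0,-0.55,0],[0,0,-0.65,0],[0,0,-0.75,0],[0,0,-0.84,0],[0,0,-0.9,0],[0,0,-0.94,0],[0,0,-0.94,0],[0,0,-0.94,0],[0,0,-0.94,0]]'
python3 - <<'E'
from h import *
c=cam('wrist');np.save('w3.npy',c['cam_to_world']);save(c,'w3.png')
cv2.imwrite('pics/w3b.png',cv2.resize(c['frame'][130:420,100:460,::-1],None,fx=2.2,fy=2.05,interpolation=cv2.INTER_CUBIC))
frac([.5316,.2666,.26],-.144)
E
```

```text
time: 8.82
position: [0.5654, -0.2561, 0.2971]
tool_rot: [0.617, 0.787, -0.0, -0.001]
ft_force: [0.4, -0.3, -2.0]
grip_width: 0.0353
grip_force: 30.0
shift frac [1.7182 0.309  0.1261] turn frac 0.0615 rows shift 12.6 turn 3.1 pos [ 0.5653 -0.2561  0.2967]
```

View pics/w3b.png

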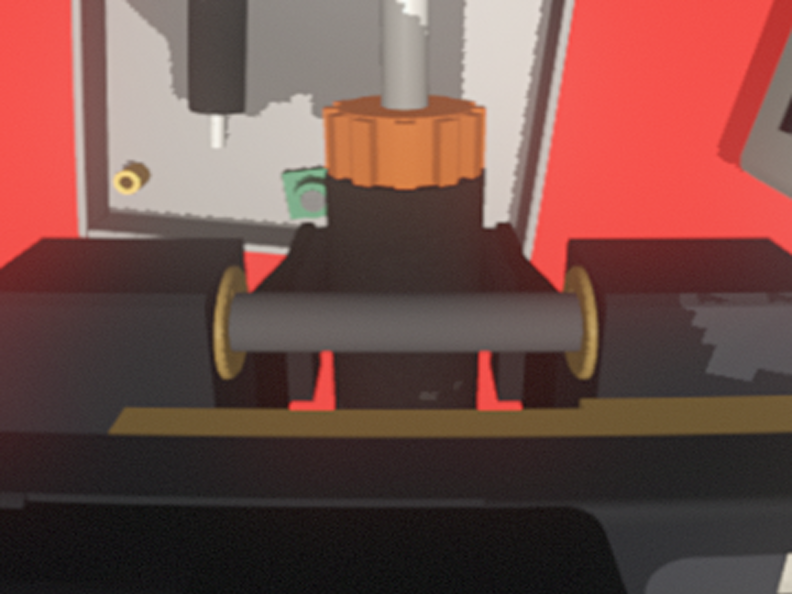

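The roller is held with the gear away from the wrist. The gear is at crop (405,145), roughly centred between the fingers, but its shaft tip lies above this crop. I'll crop higher to measure the in-hand pose.

```bash
python3 -c "
import cv2
from h import *
a=cv2.imread('pics/w3.png')[70:240,220:350];cv2.imwrite('pics/w3c.png',cv2.resize(a,None,fx=3.5,fy=3.5,interpolation=cv2.INTER_CUBIC))
c=vision.camera('wrist');c['cam_to_world']=np.array(c['hand_eye'])
for n,P in dict(tip_top=(.07,0,-.007-.005),tip_bot=(.07,0,-.002),face_shaft_top=(.045,0,-.012),face_gear_top=(.045,0,-.024),gear_bound_top=(.03,0,-.024)).items():
  p=proj(c,P);print(n,np.round((p-[70,220])*3.5),np.round((proj(c,np.array(P)+[.002,0,0])-p)*3.5,1),np.round((proj(c,np.array(P)+[0,0,.002])-p)*3.5,1))
"
```

```text
tip_top [204. 219.] [-16.3  -0. ] [-0.4  0.1]
tip_bot [202. 219.] [-15.2  -0. ] [-0.3  0.1]
face_shaft_top [398. 219.] [-14.9  -0. ] [-2.9  0.1]
face_gear_top [417. 219.] [-16.2  -0. ] [-3.5  0.1]
gear_bound_top [535. 219.] [-15.2  -0. ] [-5.   0.1]
```

View pics/w3c.png

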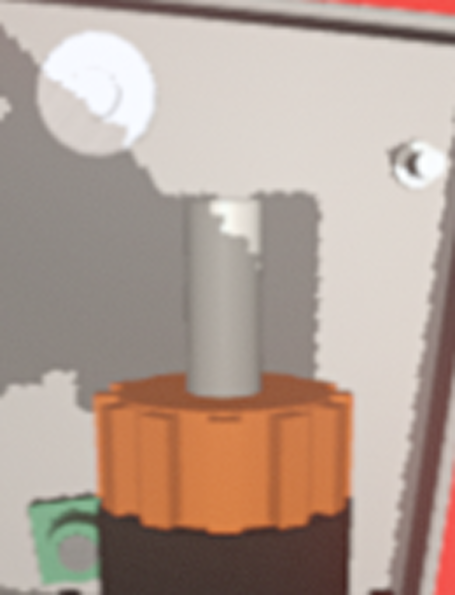

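The in-hand pose matches the prediction: offset about +0.7 mm along the shaft, and level. Next I carry it over the parcels.

```bash
python3 -m handwheel '[[0.02,0,0,0],[0.06,0.01,0,0],[0.12,0.02,0,0.005],[0.2,0.03,0,0.01],[0.29,0.05,0,0.015],[0.38,0.07,0,0.02],[0.47,0.08,0,0.025],[0.56,0.1,0,0.03],[0.65,0.12,0,0.035],[0.74,0.13,0,0.04],[0.82,0.15,0,0.045],[0.89,0.16,0,0.05],[0.95,0.17,0,0.055],[0.98,0.175,0,0.06],[1,0.18,0,0.0615],[1,0.18,0,0.0615],[1,0.18,0,0.0615]]'
python3 - <<'E'
from h import *
frac([.5315,.266,.26],-.144)
E
```

```text
time: 10.33
position: [0.5465, 0.0478, 0.2982]
tool_rot: [0.756, 0.655, -0.0, 0.0]
ft_force: [-0.5, 0.1, -1.8]
grip_width: 0.0351
grip_force: 30.0
shift frac [ 0.713  -0.1528  0.1272] turn frac 0.0002 rows shift 5.3 turn 0.0 pos [0.5465 0.0478 0.2982]
```

```bash
python3 -m handwheel '[[0.02,-0.005,0,0],[0.06,-0.013,0,0],[0.12,-0.026,0,0],[0.2,-0.043,0,0],[0.29,-0.062,0,0],[0.38,-0.08,0.02,0],[0.46,-0.1,0.04,0],[0.54,-0.116,0.06,0],[0.61,-0.13,0.08,0],[0.66,-0.142,0.1,0],[0.69,-0.148,0.12,0],[0.71,-0.153,0.127,0],[0.713,-0.153,0.127,0],[0.713,-0.153,0.127,0],[0.713,-0.153,0.127,0]]'
python3 - <<'E'
from h import *
frac([.5315,.266,.125],-.144)
E
```

```text
time: 11.58
position: [0.5325, 0.265, 0.2606]
tool_rot: [0.756, 0.654, 0.0, 0.0]
ft_force: [0.7, -0.0, -1.7]
grip_width: 0.0354
grip_force: 30.0
shift frac [ 0.003  -0.0039  0.4519] turn frac -0.0002 rows shift 3.3 turn 0.0 pos [0.5325 0.265  0.2606]
```

```bash
python3 -m handwheel '[[0.002,-0.003,0.03,0],[0.002,-0.003,0.08,0],[0.002,-0.003,0.14,0],[0.002,-0.003,0.2,0],[0.002,-0.003,0.26,0],[0.002,-0.003,0.32,0],[0.002,-0.003,0.37,0],[0.002,-0.003,0.41,0],[0.002,-0.003,0.43,0],[0.002,-0.003,0.435,0],[0.002,-0.003,0.435,0],[0.002,-0.003,0.435,0],[0.002,-0.003,0.435,0]]'
python3 - <<'E'
from h import *
c=cam('wrist');save(c,'w4.png');np.save('w4.npy',c['cam_to_world'])
cv2.imwrite('pics/w4c.png',cv2.resize(c['frame'][0:230,190:380,::-1],None,fx=2.6,fy=2.6,interpolation=cv2.INTER_CUBIC))
o=robot.get_obs();M=R.from_quat(o['tool_rot']).as_matrix();f=lambda P:np.round((proj(c,P)-[0,190])*2.6)
v=(.5316,.2666,-.144);C,S=np.cos(v[2]),np.sin(v[2]);W=lambda x,y,z:np.array([v[0]+C*x-S*y,v[1]+S*x+C*y,z])
for n,l in dict(housing_nl=(-.045,.072,.11),housing_nr=(.045,.072,.11),housing_fl=(-.045,.112,.11),housing_fr=(.045,.112,.11),br_l=(-.018,.053,.1),br_r=(.018,.053,.1),br_l2=(-.018,.063,.1),br_r2=(.018,.063,.1),Vl=(-.0115,.058,.1),Vr=(.0115,.058,.1)).items(): print(n,f(W(*l)))
print('tip',f(o['position']+M@[.0707,0,-.012]),o['position'])
E
```

```text
time: 12.67
position: [0.532, 0.2666, 0.1307]
tool_rot: [0.756, 0.654, 0.001, 0.0]
ft_force: [0.2, 0.0, -2.2]
grip_width: 0.035
grip_force: 30.0
housing_nl [322.  23.]
housing_nr [322. 453.]
housing_fl [115.  11.]
housing_fr [115. 465.]
br_l [407. 159.]
br_r [407. 318.]
br_l2 [362. 158.]
br_r2 [362. 319.]
Vl [385. 188.]
Vr [385. 290.]
tip [330. 239.] [0.5319111  0.26658278 0.13073571]
```

View pics/w4c.png

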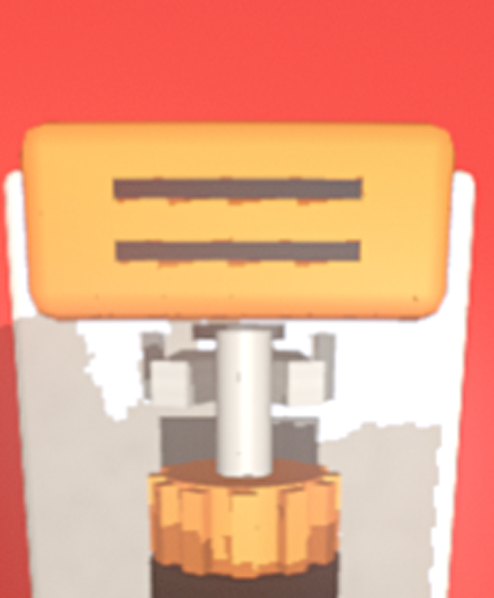

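The view shows the shaft (cols 216–272, tip row ~330) about 0.7 mm off the V mouth (cols 190–287) and well centred along the brackets. I'll make a small sideways correction and descend gently.

```bash
python3 -m handwheel '[[0,-0.002,0.004,0],[0,-0.002,0.012,0],[0,-0.002,0.02,0],[0,-0.002,0.028,0],[0,-0.002,0.036,0],[0,-0.002,0.044,0],[0,-0.002,0.05,0],[0,-0.002,0.056,0],[0,-0.002,0.06,0],[0,-0.002,0.063,0],[0,-0.002,0.065,0],[0,-0.002,0.065,0],[0,-0.002,0.065,0],[0,-0.002,0.065,0],[0,-0.002,0.065,0],[0,-0.002,0.065,0]]'
python3 - <<'E'
from h import *
frac([.5315,.266,.111],-.144)
c=cam('wrist')
cv2.imwrite('pics/w5c.png',cv2.resize(c['frame'][60:230,190:380,::-1],None,fx=3,fy=3,interpolation=cv2.INTER_CUBIC))
E
```

```text
time: 14.05
position: [0.5307, 0.2665, 0.1103]
tool_rot: [0.756, 0.654, 0.0, 0.0]
ft_force: [-0.6, -0.4, -2.2]
grip_width: 0.0356
grip_force: 30.0
shift frac [-0.0014  0.0029 -0.0022] turn frac -0.0 rows shift 0.0 turn 0.0 pos [0.5307 0.2665 0.1103]
```

View pics/w5c.png

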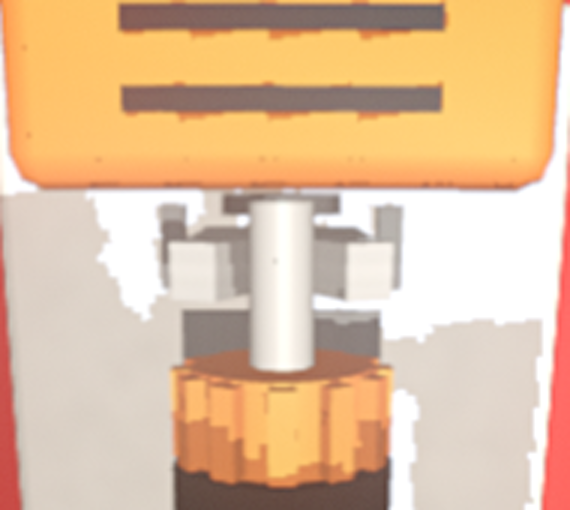

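The shaft (mid col 281) is in line with the V (mid col 282), its tip stops short of the housing, and no contact force shows. Handing in.

```bash
python3 -c "
from rig import job
print(job.hand_in())"
```

```text
the job is handed in; nothing more can be done
None
```

The geared roller is handed in, gripped at 30 N and held level about 12 mm above both V brackets with its gear towards the orange housing; my last look showed the shaft in line with the drive-side V and no sign of touching the feeder, but no verdict came back.

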